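# Lock a board carriage with a locating pin in a hidden index hole

### The job

Lock the board carriage at its working position. Take the red-handled locating pin out of its stand, stand it in the carriage's brass bushing so that its tip rests on the strip below, and use it to slide the carriage to the left until the tip drops into the blind index hole hidden somewhere under the carriage; leave the pin there, upright and fully home with its collar down on the bushing, and let go. Leave the things lying round the fixture where they are.

Things in the scene. Friction and masses are not known exactly. Their poses are not given: they have to be found in the camera images.
- pin_grip (a point): Centre of the locating pin's red handle: 24 mm square, 48 mm tall, gripped across two flat sides; x and y axes normal to the sides, z up the pin. Below it a round collar (37 mm wide, 5 mm thick, underside 29 mm below this point), then a 12 mm shank; tip 79 mm below this point. About 120 g. It starts upright in the pin stand, collar on the stand's top.
- pin_tip (a point): Centre of the pin's flat 6 mm wide tip, its lowest point, 50 mm below the collar's underside; z axis up the pin. The last 8 mm of the 12 mm shank taper to this tip.
- pin_stand: Fixed grey block, 64 mm square (72 mm foot), 58 mm high, origin at the centre of its underside. The pin stands in a 15 mm wide vertical hole at its centre, 54 mm deep.
- slide_base: Fixed base, 136 (x) by 360 (y) mm, 47 mm high; origin at centre of underside; y axis = slide direction, to the robot's left. Along its middle, 28 mm above origin, is the flat top of a fixed steel strip, hidden by the carriage. In it, at x = 0, is a blind hole, 15 mm wide, 20 mm deep, its y different each time: the bushing is over it at some carriage joint value from 0.035 to 0.085 m.
- carriage (a joint): Slide of the carriage along the base's +y, 0 (right stop) to 0.1 m (left stop), start 0 to 0.015. About 1.5 N friction; stays where left, cannot be lifted. Grey plate, 116 by 210 mm, top 42 mm above the bench; two circuit boards are fixed on it, tops about 60 mm above the bench, centred 67 mm each side of the bushing along the slide.
- bushing (a point): Centre of the mouth of the brass bushing in mid-carriage, 60 mm above the bench. Funnel 31 mm wide inside, 39 outside, narrowing in 13 mm to a vertical 15 mm bore through to the strip. Pin tip on the strip: collar 18 mm above the mouth. Pin fully home in the hole: collar on the mouth, tip 10 mm above the base's underside.
- solder_reel: Reel of solder wire, about 85 x 56 x 40 mm, loose bystander; origin at the centre of its underside.
- insulating_tape: Roll of black tape, 56 mm wide, 19 mm high, loose bystander; origin at the centre of its underside.
- flux_jar: Small jar with a white lid, 50 mm wide, 26 mm high, loose bystander; origin at the centre of its underside.
- screwdriver: Screwdriver with a green handle, 172 mm long, lying, loose bystander; origin at the centre of its underside.
Not all that is in view belongs to the job. There is more than one size of the part that bears pin_grip; the job needs the largest.

How it is judged:
On the way, in this order (a step that is already met when the one before it is completed fails the run):
1. the pin stands in the carriage's bushing with its tip on the strip, not yet in the hole (horizontal distance between pin_tip and bushing below 0.006 m and angle between pin_tip's own z axis and vertical below 0.12 rad and z of pin_tip in the frame of slide_base between 0.02 and 0.034 m), for 0.1 s.
2. the carriage has been slid to the left with the pin standing in its bushing, tip riding on the strip (all of step 1 and value of joint carriage above 0.024 m), for 0.05 s.
At the end, for the whole second after the job is handed in: The pin stands in the bushing (tip within 6 mm of the bushing's axis in plan, within 0.12 rad of upright), its tip less than 14 mm above the base's underside, which means dropped into the index hole with the collar within 4 mm of the bushing's mouth; pin and carriage at rest (horizontal distance between pin_tip and bushing below 0.006 m and angle between pin_tip's own z axis and vertical below 0.12 rad and z of pin_tip in the frame of slide_base between 0.004 and 0.014 m and linear speed of pin below 0.02 m/s and velocity of joint carriage between -0.01 and 0.01 m/s); the robot touches nothing.
It fails at once if a thing lying round the fixture is pushed more than 25 mm from its place (distance of any of solder_reel, insulating_tape, flux_jar, screwdriver from where it was at the start of the episode above 0.025 m).
It also fails if it takes over 67 s, if anything falls off the work surface, if the arm or the gripper's body presses on something with over 40 N, if the wrist force passes 120 N, or if a joint passes its speed limit or range.

### The arm

A 6-joint arm with a two-finger parallel gripper is mounted at the origin on a cart in front of the work surface, level with it; the furniture and walls round the work are solid. World frame = base frame: x ahead of the robot, y to its left, z up, the work surface at z = 0. Lengths are in m, angles in rad, forces in N, time in s.
With the tool pointing down it reaches from about 0.35 to 0.775 m from the base axis. Payload 5.5 kg.
Tool frame: the origin (TCP) lies between the finger pads; the fingertips stand 11 mm ahead of it and the grasp point (between the pads) lies 8 mm behind it (tips_ahead is the distance from the TCP to the fingertips, in m); z points along the fingers, y is the line along which they close (so a half turn about z gives the same grasp; the last joint's range is limited). The gripper opens to 85 mm and grips with 20 to 120 N. Pads are 22 mm wide; open, the fingers measure 114 mm over their backs; the gripper's body (76 mm by 85 mm) begins 54 mm behind the grasp point. The pads swing forward as they close: fully open they stand 13 mm farther back than shut.
Start: joints at [1.177, 0.313, 0.046, 1.304, 0, 1.431], TCP at [0.144, 0.557, 0.242] pointing down, gripper open.
Joint ranges: [-2.76, 2.76], [-0.86, 1.69], [-1.03, 1.26], [-2.2, 2.34], [-1.47, 1.5], [-3.14, 3.14]. Speed limits (rad/s): [2.57, 2.57, 3.14, 3.14, 3.14, 3.14].

### API

Orientations are given as a unit quaternion [w, x, y, z].
In Python, from workcell import * gives the robot as it stands. The module is installed in compiled form; this text tells all that it offers.
- The arm moves only by the tool jog_arm, never from a script. Its argument "moves" is a list of rows, each an object with "fingers": the closure, from 0 (fully open) to 1 (shut); "slide": the shift along the tool's x, y, z in mm, a list of three; "angular": the turn, a rotation vector about the tool's x, y, z in degrees, a list of three. A call has 1 to 10 rows; each row is the pose to reach, as a shift and turn from the pose commanded when the call began, along the tool's axes at that moment; what a row does not reach only later rows make up. A row lasts 1/12 s, in which the tool goes at most 41.7 mm and 7.16 degrees, less where a joint would pass 70% of its speed; a pose out of reach is approached as far as the arm can. A call with a gripper value outside its range is refused whole. The fingers move at their own pace and stop on an object; "squeeze" is the grip in N (left out, the last holds). Time passes only in rows, so rows that repeat a pose let the fingers close. It gives the time, the measured TCP pose, the force, the opening and the grip force at its end, in the units of the state.
- get_state(): the state, without advancing time (a new reading comes with each control period).
- read_camera(name): name is "scene" or "top" or "wrist"; returns a dict with "color" (420x560x3 uint8, red, green, blue), "fovy" (degrees; the focal length in pixels is half the picture's height over the tangent of half this angle, whatever the lens; pixels are square), "cx", "cy" (the principal point, pixels), "world_from_camera" (4x4, takes a point from camera to world coordinates); the wrist camera has in their place "tool_from_camera" (4x4, takes a point from camera to tool coordinates, whose origin is the TCP and whose axes are the flange's). Camera axes: x right, y down, z forward; pixel columns grow to the right and rows downward; lengths in m; the calibration is good to about 2 mm. A picture is of the moment at which its call begins: read the wrist's pose just before it. There is no depth.
- hand_in(): hands the job in; it is judged then, once.
Trained networks look in a picture, given as the dict that the camera call returned (one of the last four; its "shot" number tells which), for a name from the list of things; names that differ only in an ending like _2 or _b are one class to them, and where a whole thing is asked for, a point or a joint stands for the part that bears it (a point fixed in the world has none). Each returns a list of dicts, best first, with "p" (0 to 1); they miss things now and then, are a little off and sometimes report something else, mostly with a low value. They report only what shows in the picture. A call takes as long as a camera call. They do not tell look-alikes from the thing itself.
- look_for(target, picture): "point" ([column, row] in pixels, amid what is visible of it).
- tip_of(target, picture): "point" ([column, row] in pixels: a listed point, or the origin of a listed thing).
The state is a dict: "clock": time; "joint_pos": joint angles; "qvel": joint speeds; "tau": joint torques, N m; "tcp_pos": TCP position; "orientation": TCP orientation; "wrist_force": force on the tool from outside, world axes, zero at the start; "ft_torque": the same for the moment, N m; "finger_gap": finger opening in m; "grip_force": force on a finger pad.
Only numpy, scipy, OpenCV 4.12 (cv2) and the standard library are available. Lean on these libraries where they do the work, as an engineer would, in place of code of your own. Each camera call takes 0.05 s, during which the arm holds its last target. There are 200 camera calls.

## Working session

There is one attempt and no reset: what is moved stays moved. The work goes in short steps, Python scripts to look and compute and a tool call to move; the robot and the scene stay as the last step left them, time stands still between calls to the robot, and variables do not carry over. Pictures are saved under pics/ and viewed, at most 13 in all, crops included, and the job is handed in when it is done.

Besides the shell and the picture viewer there is one more tool, called after "Emit:" in YAML: its name, and indented under it one key for each argument. jog_arm: Moves the arm, as the interface text tells. Its arguments: {"type":"object","properties":{"moves":{"type":"array","items":{"type":"object","properties":{"fingers":{"type":"number"},"slide":{"type":"array","items":{"type":"number"}},"angular":{"type":"array","items":{"type":"number"}}}}},"squeeze":{"type":"number"}},"required":["moves"]}

```bash
mkdir -p pics; cat > h.py <<'E'
from workcell import *
import numpy as np, cv2
from scipy.spatial.transform import Rotation as R
def cam(name):
    s=get_state(); d=read_camera(name)
    if 'world_from_camera' in d: T=np.array(d['world_from_camera'])
    else:
        q=s['orientation']; W=np.eye(4); W[:3,:3]=R.from_quat([q[1],q[2],q[3],q[0]]).as_matrix(); W[:3,3]=s['tcp_pos']
        T=W@np.array(d['tool_from_camera'])
    d['T']=T; d['f']=d['color'].shape[0]/2/np.tan(np.radians(d['fovy'])/2)
    return d
def ray(d,p):
    v=np.array([(p[0]-d['cx'])/d['f'],(p[1]-d['cy'])/d['f'],1.]); return d['T'][:3,3], d['T'][:3,:3]@v
def atz(d,p,z):
    o,v=ray(d,p); return o+v*(z-o[2])/v[2]
def proj(d,P):
    c=np.linalg.inv(d['T'])@np.append(P,1); return c[:2]/c[2]*d['f']+[d['cx'],d['cy']]
def save(d,n): cv2.imwrite('pics/'+n,d['color'][:,:,::-1])
E
python3 - <<'E'
from h import *
np.set_printoptions(precision=4,suppress=True)
Z={'pin_grip':.087,'pin_stand':0,'bushing':.06,'slide_base':0,'solder_reel':0,'insulating_tape':0,'flux_jar':0,'screwdriver':0}
ims=[]
for n in ['scene','top']:
    d=cam(n); ims.append(d['color']); print(n,d['T'][:3,3],d['T'][:3,2])
    for t,z in Z.items():
        for r in tip_of(t,d)[:4]: print(t,round(r['p'],2),np.round(r['point']),atz(d,r['point'],z))
    save(d,n+'.png')
print(get_state())
E
```

```text
scene [-0.2305 -0.562   0.5541] [ 0.7496  0.4796 -0.4562]
pin_grip 0.83 [306. 225.] [ 0.5087 -0.1872  0.087 ]
pin_grip 0.77 [248. 247.] [ 0.3616 -0.1247  0.087 ]
pin_grip 0.48 [288. 254.] [ 0.3827 -0.2095  0.087 ]
pin_stand 0.82 [304. 250.] [ 0.5311 -0.1729  0.    ]
bushing 0.78 [215. 209.] [0.5064 0.0856 0.06  ]
slide_base 0.75 [205. 226.] [0.5029 0.1268 0.    ]
solder_reel 0.86 [320. 222.] [ 0.6786 -0.1436  0.    ]
insulating_tape 0.6 [351. 276.] [ 0.4915 -0.3131  0.    ]
flux_jar 0.95 [341. 306.] [ 0.3828 -0.334   0.    ]
screwdriver 0.64 [248. 207.] [ 0.6558  0.086  -0.    ]
screwdriver 0.57 [339. 301.] [ 0.3968 -0.3242  0.    ]
screwdriver 0.33 [352. 273.] [ 0.503  -0.3109  0.    ]
top [ 0.3424 -0.1     0.9203] [ 0.2078  0.0142 -0.9781]
pin_grip 0.61 [311. 219.] [ 0.5054 -0.1723  0.087 ]
pin_grip 0.57 [271. 266.] [ 0.3974 -0.0933  0.087 ]
pin_grip 0.52 [312. 258.] [ 0.4216 -0.1795  0.087 ]
pin_stand 0.85 [315. 225.] [ 0.5097 -0.1892  0.    ]
bushing 0.75 [196. 210.] [0.5116 0.0859 0.06  ]
slide_base 0.78 [182. 212.] [0.5164 0.1336 0.    ]
solder_reel 0.73 [303. 159.] [ 0.6746 -0.1508  0.    ]
solder_reel 0.65 [365. 236.] [ 0.4929 -0.3113  0.    ]
solder_reel 0.43 [314. 226.] [ 0.5059 -0.188   0.    ]
insulating_tape 0.88 [365. 235.] [ 0.4934 -0.3108  0.    ]
flux_jar 0.88 [375. 277.] [ 0.3959 -0.3363  0.    ]
screwdriver 0.59 [207. 165.] [0.6394 0.086  0.    ]
{'clock': 0.9, 'joint_pos': array([ 1.1774,  0.3132,  0.0461,  1.3036, -0.    ,  1.4312]), 'qvel': array([-0.0022, -0.0003, -0.0012,  0.0003, -0.0015,  0.0003]), 'tau': array([  0.0009, -48.0446,  29.8814,   0.    ,   0.0001,   0.    ]), 'tcp_pos': array([0.1444, 0.5566, 0.2424]), 'orientation': array([0.    , 0.1266, 0.992 , 0.0001]), 'wrist_force': array([ 0.3486, -0.4418, -0.6388]), 'ft_torque': array([-0.064 , -0.0169,  0.0337]), 'grip_force': 0.0, 'finger_gap': 0.0857713115913373}
```

```bash
python3 - <<'E'
import cv2
a=cv2.imread('pics/scene.png')[170:330,150:400]; cv2.imwrite('pics/sc.png',cv2.resize(a,None,fx=3.2,fy=3.2,interpolation=cv2.INTER_CUBIC))
E
```

```text
(no output)
```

View pics/top.png

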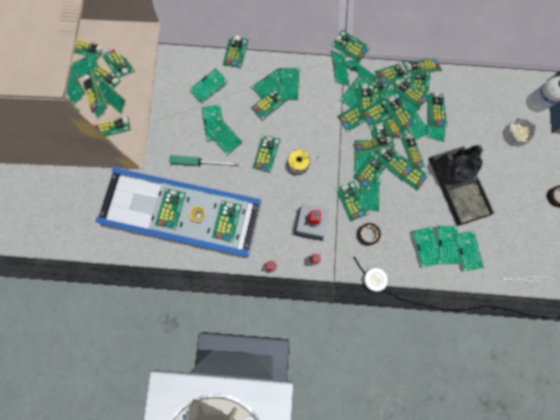

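View pics/sc.png

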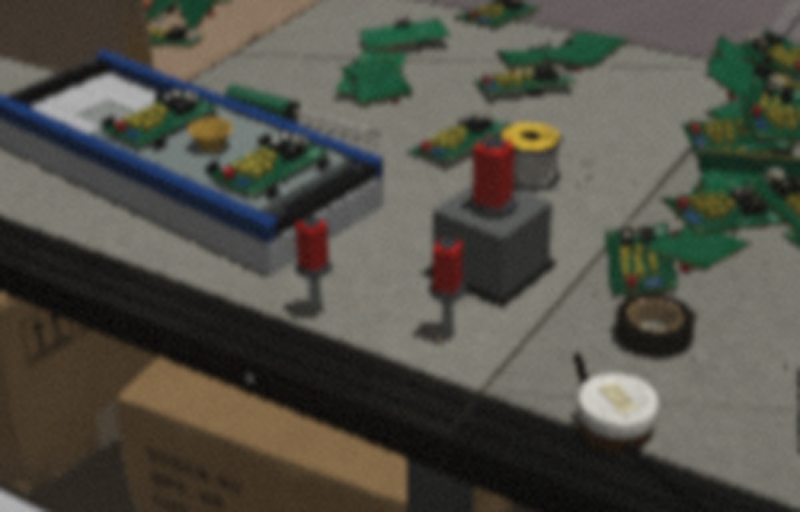

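Candidates in the top picture: the pin in the stand (314,217), and two smaller pins standing free at (270,266) and (314,258). The pin in the stand has the widest and tallest handle, so I choose that one. I'll check it with a closer wrist view.

```bash
cat >> h.py <<'E'
def goto(P,yaw):
    "yaw: world angle (deg) of tool y axis; tool down. prints slide mm / angular deg"
    s=get_state(); q=s['orientation']; C=R.from_quat([q[1],q[2],q[3],q[0]]); M=C.as_matrix()
    def tgt(y):
        a=np.radians(y); Y=np.array([np.cos(a),np.sin(a),0]); Zz=np.array([0,0,-1.]); return np.array([np.cross(Y,Zz),Y,Zz]).T
    best=min((R.from_matrix(M.T@tgt(y)).as_rotvec(degrees=True) for y in (yaw,yaw+180)),key=np.linalg.norm)
    print('clock',s['clock'],'tcp',np.round(s['tcp_pos'],4),'slide',np.round(M.T@(np.array(P)-s['tcp_pos'])*1000,1),'ang',np.round(best,2),'j6',round(s['joint_pos'][5],2),'F',np.round(s['wrist_force'],1))
E
python3 - <<'E'
from h import *
np.set_printoptions(precision=4,suppress=True)
d=cam('wrist'); print(np.array(d['tool_from_camera']))
t=cam('top'); c=[atz(t,p,.047) for p in [(115,172),(260,202),(246,252),(98,222)]]; print(np.array(c))
for a,b in [(0,1),(3,2)]: v=c[a]-c[b]; print(np.degrees(np.arctan2(v[1],v[0])))
goto([.36,.24,.27],90); goto([.50,-.17,.27],90)
E
```

```text
[[-0.0006 -0.954  -0.2999  0.0769]
 [ 1.     -0.0005 -0.0004 -0.0009]
 [ 0.0003 -0.2999  0.954  -0.1316]
 [ 0.      0.      0.      1.    ]]
[[ 0.5901  0.2902  0.047 ]
 [ 0.5446 -0.0556  0.047 ]
 [ 0.427  -0.034   0.047 ]
 [ 0.4689  0.3095  0.047 ]]
82.5105918864949
83.05366568483156
clock 1.0 tcp [0.1444 0.5566 0.2423] slide [-288.2 -252.3  -27.7] ang [  0.     0.   -14.54] j6 1.43 F [0.5 0.2 0.5]
clock 1.0 tcp [0.1444 0.5566 0.2423] slide [-526.7 -614.   -27.7] ang [  0.     0.   -14.54] j6 1.43 F [0.5 0.2 0.5]
```

Emit:
jog_arm:
  moves:
    - {"slide":[-29,-25,-3],"angular":[0,0,-2],"fingers":0}
    - {"slide":[-288,-252,-28],"angular":[0,0,-14.5],"fingers":0}
    - {"slide":[-288,-252,-28],"angular":[0,0,-14.5],"fingers":0}
    - {"slide":[-288,-252,-28],"angular":[0,0,-14.5],"fingers":0}
    - {"slide":[-288,-252,-28],"angular":[0,0,-14.5],"fingers":0}
    - {"slide":[-527,-614,-28],"angular":[0,0,-14.5],"fingers":0}
    - {"slide":[-527,-614,-28],"angular":[0,0,-14.5],"fingers":0}
    - {"slide":[-527,-614,-28],"angular":[0,0,-14.5],"fingers":0}
    - {"slide":[-527,-614,-28],"angular":[0,0,-14.5],"fingers":0}
    - {"slide":[-527,-614,-28],"angular":[0,0,-14.5],"fingers":0}

```text
clock: 1.83
tcp_pos: [0.3414, 0.1966, 0.2621]
orientation: [0.001, 0.0, 1.0, 0.0]
wrist_force: [1.8, 0.6, 0.2]
finger_gap: 0.0858
grip_force: 0.0
```

```bash
python3 - <<'E'
from h import *
goto([.48,-.17,.27],90)
E
```

```text
clock 1.8333 tcp [0.3414 0.1966 0.2621] slide [-138.7 -366.6   -7.9] ang [ 0.03  0.07 -0.01] j6 0.32 F [1.8 0.6 0.2]
```

Emit:
jog_arm:
  moves:
    - {"slide":[-139,-367,-8],"fingers":0}
    - {"slide":[-139,-367,-8],"fingers":0}
    - {"slide":[-139,-367,-8],"fingers":0}
    - {"slide":[-139,-367,-8],"fingers":0}
    - {"slide":[-139,-367,-8],"fingers":0}
    - {"slide":[-139,-367,-8],"fingers":0}
    - {"slide":[-139,-367,-8],"fingers":0}
    - {"slide":[-139,-367,-8],"fingers":0}
    - {"slide":[-139,-367,-8],"fingers":0}
    - {"slide":[-139,-367,-8],"fingers":0}

```text
schema error: expected keys fingers, slide, angular
```

Emit:
jog_arm:
  moves:
    - {"slide":[0,0,0],"fingers":0}
    - {"slide":[0,0,0],"fingers":0}

```text
schema error: expected keys fingers, slide, angular
```

```bash
python3 - <<'E'
from h import *
np.set_printoptions(precision=4,suppress=True)
d=cam('wrist'); save(d,'w1.png'); print(get_state()['tcp_pos'])
for t,z in {'pin_grip':.087,'pin_stand':0,'bushing':.06}.items():
    for r in tip_of(t,d)[:3]: print(t,round(r['p'],2),np.round(r['point']),atz(d,r['point'],z))
goto([.5,-.17,.27],90)
E
```

```text
[0.3447 0.1905 0.2621]
pin_grip 0.62 [ 50. 235.] [ 0.3907 -0.0672  0.087 ]
pin_stand 0.62 [ 40. 284.] [ 0.5064 -0.1769  0.    ]
pin_stand 0.53 [224. 354.] [0.6408 0.0958 0.    ]
bushing 0.94 [202. 304.] [0.5005 0.087  0.06  ]
clock 2.0333 tcp [0.3418 0.1972 0.2619] slide [-160.2 -366.4   -8.2] ang [ 0.04  0.03 -0.3 ] j6 0.32 F [0.9 0.9 0. ]
```

View pics/w1.png

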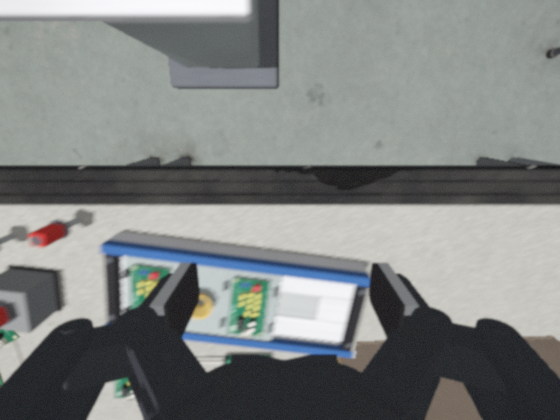

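The wrist view shows the fixture with the bushing at (202,304), the stand at (25,300) and one small pin at (48,235). I continue to the stand, this time giving all the keys.

Emit:
jog_arm:
  moves:
    - {"slide":[-139,-367,-8],"angular":[0,0,0],"fingers":0}
    - {"slide":[-139,-367,-8],"angular":[0,0,0],"fingers":0}
    - {"slide":[-139,-367,-8],"angular":[0,0,0],"fingers":0}
    - {"slide":[-139,-367,-8],"angular":[0,0,0],"fingers":0}
    - {"slide":[-139,-367,-8],"angular":[0,0,0],"fingers":0}
    - {"slide":[-139,-367,-8],"angular":[0,0,0],"fingers":0}
    - {"slide":[-139,-367,-8],"angular":[0,0,0],"fingers":0}
    - {"slide":[-139,-367,-8],"angular":[0,0,0],"fingers":0}
    - {"slide":[-139,-367,-8],"angular":[0,0,0],"fingers":0}
    - {"slide":[-139,-367,-8],"angular":[0,0,0],"fingers":0}

```text
clock: 2.87
tcp_pos: [0.4823, -0.1711, 0.2691]
orientation: [0.001, 0.0, 1.0, -0.001]
wrist_force: [0.1, 0.0, 0.8]
finger_gap: 0.0855
grip_force: 0.0
```

Emit:
jog_arm:
  moves:
    - {"slide":[0,0,0],"angular":[0,0,0],"fingers":0}
    - {"slide":[0,0,0],"angular":[0,0,0],"fingers":0}

```text
clock: 3.03
tcp_pos: [0.4805, -0.1676, 0.269]
orientation: [-0.001, -0.0, 1.0, 0.001]
wrist_force: [-0.8, 0.4, 0.2]
finger_gap: 0.0855
grip_force: 0.0
```

```bash
python3 - <<'E'
from h import *
np.set_printoptions(precision=4,suppress=True)
d=cam('wrist'); save(d,'w2.png')
for t,z in {'pin_grip':.087,'pin_stand':0,'bushing':.06}.items():
    for r in tip_of(t,d)[:3]: print(t,round(r['p'],2),np.round(r['point']),atz(d,r['point'],z))
goto([.5,-.18,.20],90)
E
```

```text
pin_grip 0.68 [354. 115.] [ 0.4009 -0.0972  0.087 ]
pin_grip 0.66 [274. 217.] [ 0.5105 -0.1795  0.087 ]
pin_grip 0.62 [264. 137.] [ 0.4229 -0.1884  0.087 ]
pin_stand 0.89 [277. 198.] [ 0.5112 -0.1781  0.    ]
bushing 0.7 [492. 206.] [0.505  0.0835 0.06  ]
clock 3.2333 tcp [ 0.4797 -0.1666  0.2698] slide [-20.3 -13.4  69.8] ang [ 0.03 -0.01  0.13] j6 -0.49 F [0.5 0.7 0.1]
```

View pics/w2.png

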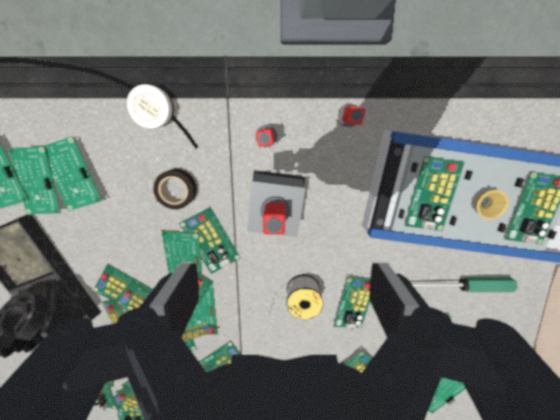

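The close view shows the large pin in the stand at (274,217). The two small free pins, at (354,115) and (264,137), are clearly smaller. Next I zoom in on the handle to get its yaw.

```bash
python3 - <<'E'
import cv2
a=cv2.imread('pics/w2.png')[160:250,235:325]; cv2.imwrite('pics/w2c.png',cv2.resize(a,None,fx=6.5,fy=6.5,interpolation=cv2.INTER_CUBIC))
E
```

```text
(no output)
```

View pics/w2c.png

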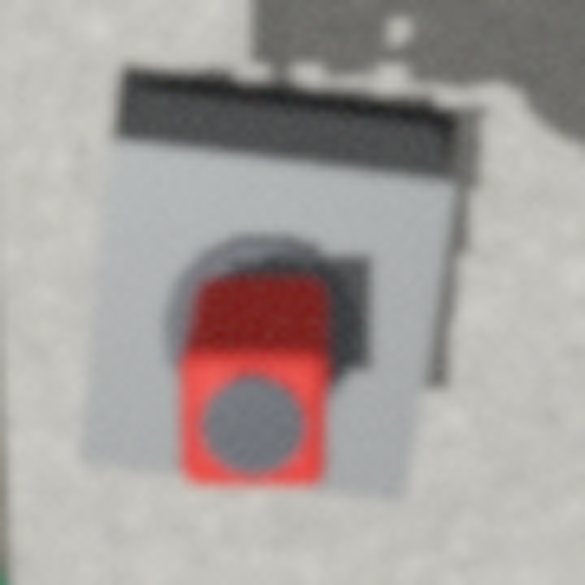

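```bash
cat > g.py <<'E'
from h import *
E
python3 - <<'E'
from h import *
d=cam('wrist')
print(atz(d,(274.1,224.9),.111),atz(d,(275.9,209.2),.058))
goto([.51,-.179,.17],89.5)
E
```

```text
[ 0.51066977 -0.17767967  0.111     ] [ 0.509885   -0.17713462  0.058     ]
clock 3.2833 tcp [ 0.4797 -0.1669  0.2699] slide [-30.2 -12.2  99.9] ang [0.01 0.01 0.61] j6 -0.5 F [ 0.2 -0.6  0.2]
```

Emit:
jog_arm:
  moves:
    - {"slide":[-30.5,-11,30],"angular":[0,0,0.6],"fingers":0}
    - {"slide":[-30.5,-11,60],"angular":[0,0,0.6],"fingers":0}
    - {"slide":[-30.5,-11,90],"angular":[0,0,0.6],"fingers":0}
    - {"slide":[-30.5,-11,110],"angular":[0,0,0.6],"fingers":0}
    - {"slide":[-30.5,-11,110],"angular":[0,0,0.6],"fingers":0}
    - {"slide":[-30.5,-11,110],"angular":[0,0,0.6],"fingers":0}

```text
clock: 3.78
tcp_pos: [0.5095, -0.1785, 0.1593]
orientation: [-0.001, 0.005, 1.0, 0.001]
wrist_force: [-0.2, -0.6, 0.5]
finger_gap: 0.0853
grip_force: 0.0
```

```bash
python3 - <<'E'
from h import *
d=cam('wrist'); save(d,'w3.png')
for n in ['pin_grip','pin_stand']: print([ (round(r['p'],2),np.round(r['point'],1),atz(d,r['point'],.087 if n=='pin_grip' else 0)) for r in tip_of(n,d)[:3]])
goto([.5103,-.178,.083],89.5)
E
```

```text
[(0.84, array([283.9, 223.5]), array([ 0.50708097, -0.17918474,  0.087     ])), (0.82, array([402.8,  70.9]), array([ 0.40487532, -0.10260734,  0.087     ])), (0.58, array([268.5, 104.6]), array([ 0.42414156, -0.18840735,  0.087     ]))]
[(0.64, array([284.1, 198.6]), array([ 0.51162781, -0.17893012,  0.        ]))]
clock 3.9333 tcp [ 0.5115 -0.18    0.1619] slide [ 1.5  2.1 78.9] ang [-0.09  0.19 -0.11] j6 -0.48 F [0.5 0.5 0.4]
```

View pics/w3.png

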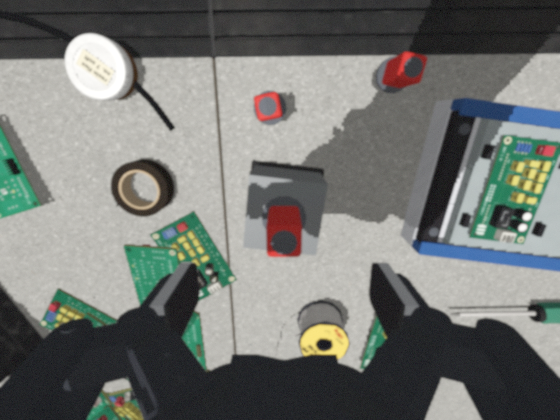

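The pin is centred between the fingers (columns 196 and 372, handle at 284). The handle sides are aligned with the pads, so I descend and grip.

Emit:
jog_arm:
  moves:
    - {"slide":[0.5,0.5,25],"angular":[0,0,0],"fingers":0}
    - {"slide":[0.5,0.5,50],"angular":[0,0,0],"fingers":0}
    - {"slide":[0.5,0.5,70],"angular":[0,0,0],"fingers":0}
    - {"slide":[0.5,0.5,78],"angular":[0,0,0],"fingers":0}
    - {"slide":[0.5,0.5,78],"angular":[0,0,0],"fingers":0}
    - {"slide":[0.5,0.5,78],"angular":[0,0,0],"fingers":0}

```text
clock: 4.43
tcp_pos: [0.5106, -0.1796, 0.083]
orientation: [0.001, 0.006, 1.0, -0.0]
wrist_force: [-0.3, -0.4, -0.2]
finger_gap: 0.0853
grip_force: 0.0
```

Emit:
jog_arm:
  moves:
    - {"slide":[0,0,0],"angular":[0,0,0],"fingers":0.5}
    - {"slide":[0,0,0],"angular":[0,0,0],"fingers":0.7}
    - {"slide":[0,0,0],"angular":[0,0,0],"fingers":0.8}
    - {"slide":[0,0,0],"angular":[0,0,0],"fingers":0.9}
    - {"slide":[0,0,0],"angular":[0,0,0],"fingers":0.9}
    - {"slide":[0,0,0],"angular":[0,0,0],"fingers":0.9}
    - {"slide":[0,0,0],"angular":[0,0,0],"fingers":0.9}
    - {"slide":[0,0,0],"angular":[0,0,0],"fingers":0.9}
  squeeze: 40

```text
clock: 5.1
tcp_pos: [0.5102, -0.1794, 0.0822]
orientation: [0.0, 0.006, 1.0, -0.0]
wrist_force: [-0.6, 0.6, 5.7]
finger_gap: 0.0234
grip_force: 39.9
```

```bash
python3 - <<'E'
from h import *
s=get_state(); print(s['finger_gap'],s['grip_force'],s['ft_torque'])
goto([.5103,-.178,.083],89.5)
E
```

```text
0.023439767314360135 39.94771063327789 [0.01785086 0.1212942  0.02158219]
clock 5.1 tcp [ 0.5102 -0.1794  0.0822] slide [-0.1  1.4 -0.8] ang [-0.02  0.05 -0.14] j6 -0.48 F [-0.6  0.6  5.7]
```

Emit:
jog_arm:
  moves:
    - {"slide":[0,1,-10],"angular":[0,0,0],"fingers":0.9}
    - {"slide":[0,1,-35],"angular":[0,0,0],"fingers":0.9}
    - {"slide":[0,1,-65],"angular":[0,0,0],"fingers":0.9}
    - {"slide":[0,1,-95],"angular":[0,0,0],"fingers":0.9}
    - {"slide":[0,1,-118],"angular":[0,0,0],"fingers":0.9}
    - {"slide":[0,30,-118],"angular":[0,0,-7],"fingers":0.9}
    - {"slide":[0,60,-118],"angular":[0,0,-14],"fingers":0.9}
    - {"slide":[0,90,-118],"angular":[0,0,-21],"fingers":0.9}
    - {"slide":[0,120,-118],"angular":[0,0,-28],"fingers":0.9}
    - {"slide":[0,150,-118],"angular":[0,0,-35],"fingers":0.9}

```text
clock: 5.93
tcp_pos: [0.5109, -0.0279, 0.1998]
orientation: [-0.0, -0.298, 0.955, 0.0]
wrist_force: [0.4, 1.3, -1.3]
finger_gap: 0.0235
grip_force: 40.6
```

```bash
python3 - <<'E'
from h import *
s=get_state(); print(s['finger_gap'],s['grip_force'])
goto([.505,.086,.20],173)
E
```

```text
0.02345595965368006 40.605724453926086
clock 5.9333 tcp [ 0.5109 -0.0279  0.1998] slide [-60.   97.   -0.1] ang [ 4.000e-02 -1.000e-02 -4.833e+01] j6 -0.82 F [ 0.4  1.3 -1.3]
```

Emit:
jog_arm:
  moves:
    - {"slide":[-10,16,0],"angular":[0,0,-7],"fingers":0.9}
    - {"slide":[-20,32,0],"angular":[0,0,-14],"fingers":0.9}
    - {"slide":[-30,48,0],"angular":[0,0,-21],"fingers":0.9}
    - {"slide":[-40,64,0],"angular":[0,0,-28],"fingers":0.9}
    - {"slide":[-50,80,0],"angular":[0,0,-35],"fingers":0.9}
    - {"slide":[-60,97,0],"angular":[0,0,-42],"fingers":0.9}
    - {"slide":[-60,97,0],"angular":[0,0,-48.3],"fingers":0.9}
    - {"slide":[-60,97,0],"angular":[0,0,-48.3],"fingers":0.9}
    - {"slide":[-60,97,0],"angular":[0,0,-48.3],"fingers":0.9}
    - {"slide":[-60,97,0],"angular":[0,0,-48.3],"fingers":0.9}

```text
clock: 6.77
tcp_pos: [0.5061, 0.0844, 0.1997]
orientation: [-0.0, -0.659, 0.752, 0.0]
wrist_force: [-0.0, -1.2, -2.0]
finger_gap: 0.0236
grip_force: 40.6
```

```bash
python3 - <<'E'
from h import *
np.set_printoptions(precision=4,suppress=True)
d=cam('wrist'); save(d,'w4.png')
for r in tip_of('bushing',d)[:2]: print('bush',round(r['p'],2),np.round(r['point'],1),atz(d,r['point'],.06))
s=get_state(); print(s['tcp_pos'])
for r in tip_of('pin_tip',d)[:3]: print('tip',round(r['p'],2),np.round(r['point'],1),atz(d,r['point'],s['tcp_pos'][2]-.0745))
for n in ['top','scene']:
    e=cam(n)
    for r in tip_of('bushing',e)[:2]: print(n,round(r['p'],2),np.round(r['point'],1),atz(e,r['point'],.06))
goto([.505,.086,.20],173)
E
```

```text
bush 0.89 [284.4 203.2] [0.5053 0.0857 0.06  ]
bush 0.49 [282.7 227. ] [0.5102 0.1097 0.06  ]
[0.5062 0.0842 0.1997]
tip 0.78 [282.6 226.9] [0.5068 0.0851 0.1252]
top 0.62 [193.2 212.3] [0.5059 0.0925 0.06  ]
top 0.52 [366.8 232.9] [ 0.4895 -0.3009  0.06  ]
scene 0.74 [214.2 208.4] [0.5095 0.0923 0.06  ]
clock 7.1167 tcp [0.5063 0.0844 0.1997] slide [-1.4  1.5 -0.3] ang [ 0.    0.01 -0.4 ] j6 -1.43 F [-0.1 -0.  -1.4]
```

View pics/w4.png

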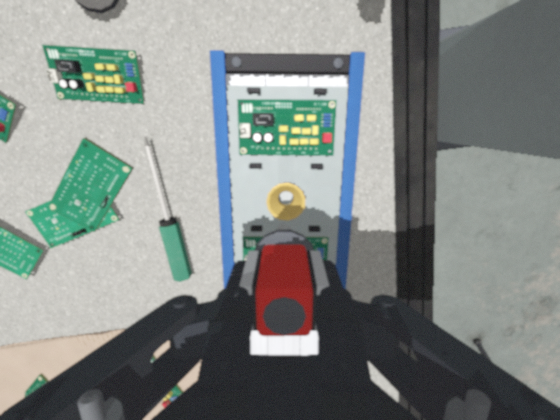

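The pin hangs in the gripper with its collar at (283,240). The brass bushing ring is clear at about (287,201) between the two boards. I'll refine its centre by colour.

```bash
python3 - <<'E'
from h import *
np.set_printoptions(precision=4,suppress=True)
d=cam('wrist'); c=d['color'][170:232,250:325]; hsv=cv2.cvtColor(np.ascontiguousarray(c),cv2.COLOR_RGB2HSV)
m=cv2.inRange(hsv,(12,90,70),(32,255,255))
n,l,st,ce=cv2.connectedComponentsWithStats(m); i=1+st[1:,4].argmax(); print(st[i])
ct=max(cv2.findContours((l==i).astype('uint8'),cv2.RETR_EXTERNAL,cv2.CHAIN_APPROX_NONE)[0],key=len)
e=cv2.fitEllipse(cv2.convexHull(ct)); p=np.array(e[0])+[250,170]; print(p,e[1],atz(d,p,.06)); goto([.505,.086,.2],173)
E
```

```text
[ 18  13  37  37 861]
[286.188 201.294] (36.083560943603516, 36.85857391357422) [0.5037 0.084  0.06  ]
clock 7.1667 tcp [0.5063 0.0845 0.1997] slide [-1.3  1.5 -0.3] ang [ 0.    0.   -0.39] j6 -1.43 F [-0.2 -0.1 -1.1]
```

Emit:
jog_arm:
  moves:
    - {"slide":[0,2,20],"angular":[0,0,0],"fingers":0.9}
    - {"slide":[0,2,40],"angular":[0,0,0],"fingers":0.9}
    - {"slide":[0,2,55],"angular":[0,0,0],"fingers":0.9}
    - {"slide":[0,2,58],"angular":[0,0,0],"fingers":0.9}
    - {"slide":[0,2,58],"angular":[0,0,0],"fingers":0.9}
    - {"slide":[0,2,58],"angular":[0,0,0],"fingers":0.9}

```text
clock: 7.67
tcp_pos: [0.5046, 0.0849, 0.1422]
orientation: [0.0, -0.66, 0.751, -0.0]
wrist_force: [0.5, -0.3, -1.3]
finger_gap: 0.0239
grip_force: 40.7
```

```bash
python3 - <<'E'
from h import *
np.set_printoptions(precision=4,suppress=True)
d=cam('wrist'); a=d['color'][140:290,200:370,::-1]; cv2.imwrite('pics/w5c.png',cv2.resize(a,None,fx=4,fy=4,interpolation=cv2.INTER_CUBIC))
for n in ['bushing','pin_tip']:
    for r in tip_of(n,d)[:2]: print(n,round(r['p'],2),np.round(r['point'],1),atz(d,r['point'],.06))
c=d['color'][170:240,240:335]; hsv=cv2.cvtColor(np.ascontiguousarray(c),cv2.COLOR_RGB2HSV)
m=cv2.inRange(hsv,(12,90,70),(32,255,255))
n,l,st,ce=cv2.connectedComponentsWithStats(m); i=1+st[1:,4].argmax(); print(st[i]+[240,170,0,0,0])
goto([.504,.0845,.141],173)
s=get_state(); print('tip pred px',proj(d,np.array(s['tcp_pos'])-[0,0,.0745]))
E
```

```text
bushing 0.9 [283.6 218.9] [0.5041 0.0822 0.06  ]
pin_tip 0.98 [280.7 228.5] [0.5074 0.0897 0.06  ]
[261 198  47  36 943]
clock 7.8167 tcp [0.5052 0.085  0.1429] slide [0.6 1.2 1.9] ang [-0.13  0.02 -0.35] j6 -1.43 F [ 0.9  1.3 -0.4]
tip pred px [282.5962 226.3079]
```

View pics/w5c.png

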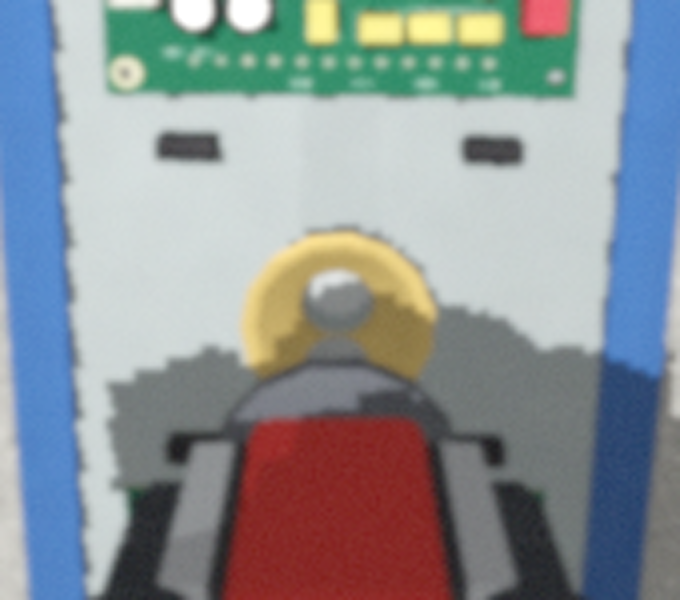

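In the crop the tip is just above the funnel. The ring centre is near full-image (285,220.5) and the pin axis at column 284, so it's within about 1.5 mm. I nudge it and descend.

Emit:
jog_arm:
  moves:
    - {"slide":[1,0.8,6],"angular":[0,0,0],"fingers":0.9}
    - {"slide":[1,0.8,14],"angular":[0,0,0],"fingers":0.9}
    - {"slide":[1,0.8,22],"angular":[0,0,0],"fingers":0.9}
    - {"slide":[1,0.8,28],"angular":[0,0,0],"fingers":0.9}
    - {"slide":[1,0.8,30],"angular":[0,0,0],"fingers":0.9}
    - {"slide":[1,0.8,30],"angular":[0,0,0],"fingers":0.9}

```text
clock: 8.32
tcp_pos: [0.5029, 0.0841, 0.1107]
orientation: [-0.001, -0.66, 0.751, 0.001]
wrist_force: [0.0, 0.6, -1.2]
finger_gap: 0.0237
grip_force: 40.7
```

```bash
python3 - <<'E'
from h import *
s=get_state(); print(s['finger_gap'],s['ft_torque'])
goto([.5035,.084,.1025],173)
E
```

```text
0.023690254733937124 [-0.01742242 -0.09375867  0.01356507]
clock 8.3167 tcp [0.5029 0.0841 0.1107] slide [-0.  -0.6  8.2] ang [ 0.08 -0.01 -0.35] j6 -1.43 F [ 0.   0.6 -1.2]
```

Emit:
jog_arm:
  moves:
    - {"slide":[0,0,3],"angular":[0,0,0],"fingers":0.9}
    - {"slide":[0,0,5],"angular":[0,0,0],"fingers":0.9}
    - {"slide":[0,0,7],"angular":[0,0,0],"fingers":0.9}
    - {"slide":[0,0,8],"angular":[0,0,0],"fingers":0.9}
    - {"slide":[0,0,8],"angular":[0,0,0],"fingers":0.9}

```text
clock: 8.73
tcp_pos: [0.5032, 0.0841, 0.1035]
orientation: [-0.0, -0.66, 0.751, 0.0]
wrist_force: [-1.0, -0.4, -1.9]
finger_gap: 0.024
grip_force: 40.7
```

Emit:
jog_arm:
  moves:
    - {"slide":[0,0,1],"angular":[0,0,0],"fingers":0.9}
    - {"slide":[0,0,1.5],"angular":[0,0,0],"fingers":0.9}
    - {"slide":[0,0,1.5],"angular":[0,0,0],"fingers":0.9}

```text
clock: 8.98
tcp_pos: [0.5035, 0.0841, 0.1023]
orientation: [0.0, -0.66, 0.751, -0.0]
wrist_force: [-0.1, -0.2, -1.3]
finger_gap: 0.0234
grip_force: 40.8
```

Emit:
jog_arm:
  moves:
    - {"slide":[0,0,1],"angular":[0,0,0],"fingers":0.9}
    - {"slide":[0,0,2],"angular":[0,0,0],"fingers":0.9}
    - {"slide":[0,0,2],"angular":[0,0,0],"fingers":0.9}

```text
clock: 9.23
tcp_pos: [0.5037, 0.0841, 0.1019]
orientation: [0.001, -0.66, 0.751, -0.0]
wrist_force: [-4.0, 0.7, 12.6]
finger_gap: 0.0234
grip_force: 42.5
```

Emit:
jog_arm:
  moves:
    - {"slide":[-1,0,0],"angular":[0,0,0],"fingers":0.9}
    - {"slide":[-3,0,0],"angular":[0,0,0],"fingers":0.9}
    - {"slide":[-6,0,0],"angular":[0,0,0],"fingers":0.9}
    - {"slide":[-9,0,0],"angular":[0,0,0],"fingers":0.9}
    - {"slide":[-12,0,0],"angular":[0,0,0],"fingers":0.9}
    - {"slide":[-15,0,0],"angular":[0,0,0],"fingers":0.9}
    - {"slide":[-15,0,0],"angular":[0,0,0],"fingers":0.9}

```text
clock: 9.82
tcp_pos: [0.506, 0.0982, 0.1013]
orientation: [-0.0, -0.66, 0.751, -0.002]
wrist_force: [-1.9, -2.4, 6.1]
finger_gap: 0.0235
grip_force: 41.4
```

```bash
python3 - <<'E'
from h import *
d=cam('wrist')
for r in tip_of('bushing',d)[:2]: print(round(r['p'],2),np.round(r['point'],1),atz(d,r['point'],.06))
goto([.5035,.084,.1025],173)
E
```

```text
0.72 [283.6 231.4] [0.50479128 0.0894356  0.06      ]
0.59 [286.8 277.5] [0.50692211 0.12234226 0.06      ]
clock 9.9167 tcp [0.5061 0.0981 0.1014] slide [14.4  0.7 -1.1] ang [-0.13 -0.11 -0.37] j6 -1.41 F [-1.3 -3.7  5.6]
```

Emit:
jog_arm:
  moves:
    - {"slide":[-2,0,0.5],"angular":[0,0,0],"fingers":0.9}
    - {"slide":[-4,0,0.5],"angular":[0,0,0],"fingers":0.9}
    - {"slide":[-6,0,0.5],"angular":[0,0,0],"fingers":0.9}
    - {"slide":[-8,0,0.5],"angular":[0,0,0],"fingers":0.9}
    - {"slide":[-10,0,0.5],"angular":[0,0,0],"fingers":0.9}

```text
clock: 10.33
tcp_pos: [0.5074, 0.1074, 0.1009]
orientation: [-0.0, -0.66, 0.751, -0.002]
wrist_force: [-0.9, -5.2, 6.0]
finger_gap: 0.0235
grip_force: 41.4
```

Emit:
jog_arm:
  moves:
    - {"slide":[-2,0,0],"angular":[0,0,0],"fingers":0.9}
    - {"slide":[-4,0,0],"angular":[0,0,0],"fingers":0.9}
    - {"slide":[-6,0,0],"angular":[0,0,0],"fingers":0.9}
    - {"slide":[-6,0,0],"angular":[0,0,0],"fingers":0.9}

```text
clock: 10.67
tcp_pos: [0.5083, 0.1139, 0.1009]
orientation: [-0.0, -0.66, 0.751, -0.002]
wrist_force: [-1.3, -3.8, 5.9]
finger_gap: 0.0236
grip_force: 41.4
```

Emit:
jog_arm:
  moves:
    - {"slide":[-2,0,0.3],"angular":[0,0,0],"fingers":0.9}
    - {"slide":[-4,0,0.3],"angular":[0,0,0],"fingers":0.9}
    - {"slide":[-6,0,0.3],"angular":[0,0,0],"fingers":0.9}
    - {"slide":[-6,0,0.3],"angular":[0,0,0],"fingers":0.9}

```text
clock: 11.0
tcp_pos: [0.5091, 0.1198, 0.1006]
orientation: [0.0, -0.66, 0.751, -0.002]
wrist_force: [-1.3, -3.4, 5.4]
finger_gap: 0.0234
grip_force: 41.3
```

Emit:
jog_arm:
  moves:
    - {"slide":[-2,0,0.3],"angular":[0,0,0],"fingers":0.9}
    - {"slide":[-4,0,0.3],"angular":[0,0,0],"fingers":0.9}
    - {"slide":[-6,0,0.3],"angular":[0,0,0],"fingers":0.9}
    - {"slide":[-6,0,0.3],"angular":[0,0,0],"fingers":0.9}

```text
clock: 11.33
tcp_pos: [0.5099, 0.1258, 0.1003]
orientation: [0.0, -0.66, 0.751, -0.002]
wrist_force: [-0.4, -2.4, 5.5]
finger_gap: 0.0237
grip_force: 41.3
```

```bash
python3 - <<'E'
from h import *
d=cam('wrist'); save(d,'w6.png'); a=d['color'][150:350,190:390,::-1]; cv2.imwrite('pics/w6c.png',cv2.resize(a,None,fx=3,fy=3,interpolation=cv2.INTER_CUBIC))
s=get_state(); print(s['ft_torque'],s['wrist_force'],s['tcp_pos'])
for z in (.0215,-.0215): print(proj(d,np.array(s['tcp_pos'])+[0,0,.005+z]))
b=cam('scene'); print([(round(r['p'],2),atz(b,r['point'],.06)) for r in tip_of('bushing',b)[:2]])
E
```

```text
[-1.00533515  0.14248037  0.00334885] [-0.12269957 -3.86028019  5.46656848] [0.50992523 0.12575567 0.10029757]
[282.81507217 310.34339917]
[283.29323461 262.4058329 ]
[(0.81, array([0.50096478, 0.11320156, 0.06      ]))]
```

View pics/w6c.png

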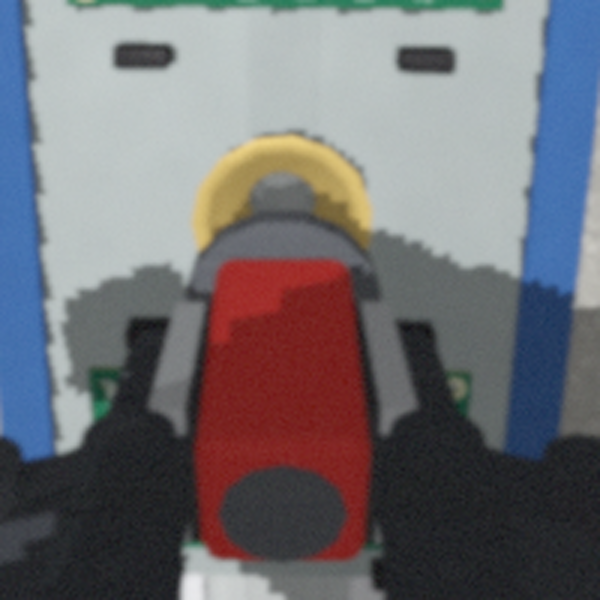

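```bash
python3 - <<'E'
from h import *
np.set_printoptions(precision=4,suppress=True)
d=cam('wrist'); s=get_state(); print(s['tcp_pos'])
print('ring',atz(d,(284,222.8),.06))
t=np.array(s['tcp_pos'])
for z in (.129,.081,.0765,.06,.045,.028): P=t.copy();P[2]=z; print(z,proj(d,P))
print('top centre',atz(d,(284.3,320),.1005+.0045+.0255))
E
```

```text
[0.51   0.1257 0.1003]
ring [0.5077 0.1109 0.06  ]
0.129 [282.7099 313.7066]
0.081 [283.2637 260.1176]
0.0765 [283.3005 256.5616]
0.06 [283.4208 244.9188]
0.045 [283.5139 235.9133]
0.028 [283.6046 227.1384]
top centre [0.5095 0.1277 0.1305]
```

The wrist picture shows the bushing ring at (284,223), which is y≈0.111, while the TCP is at y≈0.126. So the pin has swivelled about 11° between the pads, because the push direction lies in the pad plane. I'll release, turn the gripper 90° so the pads face along the slide, and regrip. That also uprights the pin.

Emit:
jog_arm:
  moves:
    - {"slide":[0,0,-1],"angular":[0,0,0],"fingers":0.7}
    - {"slide":[0,0,-1],"angular":[0,0,0],"fingers":0.4}
    - {"slide":[0,0,-1],"angular":[0,0,0],"fingers":0.2}
    - {"slide":[0,0,-1],"angular":[0,0,0],"fingers":0.1}
    - {"slide":[0,0,-1],"angular":[0,0,0],"fingers":0.0}
    - {"slide":[0,0,-20],"angular":[0,0,0],"fingers":0.0}
    - {"slide":[0,0,-50],"angular":[0,0,0],"fingers":0.0}
    - {"slide":[0,0,-80],"angular":[0,0,0],"fingers":0.0}
    - {"slide":[5,0,-90],"angular":[0,0,7],"fingers":0.0}
    - {"slide":[10,0,-90],"angular":[0,0,14],"fingers":0.0}

```text
clock: 12.37
tcp_pos: [0.5097, 0.1172, 0.1926]
orientation: [0.003, -0.562, 0.827, -0.001]
wrist_force: [0.4, 0.1, 0.6]
finger_gap: 0.0852
grip_force: 0.0
```

Emit:
jog_arm:
  moves:
    - {"slide":[0,0,0],"angular":[0,0,7],"fingers":0.0}
    - {"slide":[0,0,0],"angular":[0,0,14],"fingers":0.0}
    - {"slide":[0,0,0],"angular":[0,0,21],"fingers":0.0}
    - {"slide":[0,0,0],"angular":[0,0,28],"fingers":0.0}
    - {"slide":[0,0,0],"angular":[0,0,35],"fingers":0.0}
    - {"slide":[0,0,0],"angular":[0,0,42],"fingers":0.0}
    - {"slide":[0,0,0],"angular":[0,0,49],"fingers":0.0}
    - {"slide":[0,0,0],"angular":[0,0,56],"fingers":0.0}
    - {"slide":[0,0,0],"angular":[0,0,63],"fingers":0.0}
    - {"slide":[0,0,0],"angular":[0,0,70],"fingers":0.0}

```text
clock: 13.2
tcp_pos: [0.5075, 0.1169, 0.1889]
orientation: [-0.0, 0.015, 1.0, 0.0]
wrist_force: [-0.7, -0.1, 0.4]
finger_gap: 0.0857
grip_force: 0.0
```

```bash
python3 - <<'E'
from h import *
goto([.47,.115,.25],82.6)
E
```

```text
clock 13.2 tcp [0.5075 0.1169 0.1889] slide [ 37.4  -3.  -61.1] ang [ 0.01 -0.02  5.72] j6 0.1 F [-0.7 -0.1  0.4]
```

Emit:
jog_arm:
  moves:
    - {"slide":[15,0,-25],"angular":[0,0,5.7],"fingers":0.0}
    - {"slide":[15,0,-25],"angular":[0,0,5.7],"fingers":0.0}
    - {"slide":[15,0,-25],"angular":[0,0,5.7],"fingers":0.0}
    - {"slide":[15,0,-25],"angular":[0,0,5.7],"fingers":0.0}

```text
clock: 13.53
tcp_pos: [0.4929, 0.1173, 0.214]
orientation: [0.0, 0.061, 0.998, 0.0]
wrist_force: [0.2, 0.6, 0.2]
finger_gap: 0.0856
grip_force: 0.0
```

```bash
python3 - <<'E'
from h import *
np.set_printoptions(precision=4,suppress=True)
d=cam('wrist'); save(d,'w7.png'); a=d['color'][60:300,160:420,::-1]; cv2.imwrite('pics/w7c.png',cv2.resize(a,None,fx=2.5,fy=2.5,interpolation=cv2.INTER_CUBIC))
for n,z in [('bushing',.06),('pin_grip',.107)]:
    for r in tip_of(n,d)[:2]: print(n,round(r['p'],2),np.round(r['point'],1),atz(d,r['point'],z))
goto([.505,.111,.102],82.6)
E
```

```text
bushing 0.96 [280.6 211.3] [0.5068 0.1113 0.06  ]
pin_grip 0.82 [ 54.7 127.7] [ 0.4021 -0.0534  0.107 ]
pin_grip 0.55 [297. 224.] [0.5051 0.1263 0.107 ]
clock 13.6833 tcp [0.4925 0.1171 0.2133] slide [-13.3  -4.6 111.3] ang [-0.01 -0.06  0.39] j6 0.2 F [-0.7 -0.3 -0.2]
```

View pics/w7c.png

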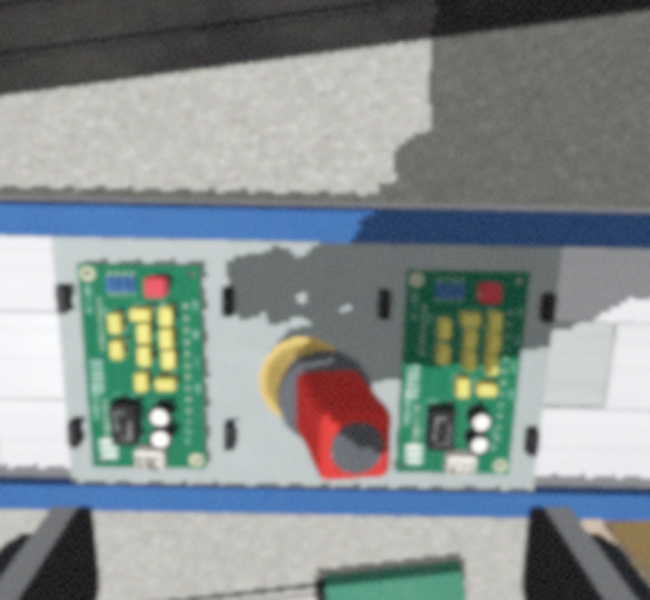

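The pin leans to the left (+y): handle top at (302,239), bushing ring centre at about (281,211). The boards are low and clear of the fingers. I descend with the pads facing along the slide.

Emit:
jog_arm:
  moves:
    - {"slide":[-14.7,0.6,25],"angular":[0,0,0.4],"fingers":0.0}
    - {"slide":[-14.7,0.6,50],"angular":[0,0,0.4],"fingers":0.0}
    - {"slide":[-14.7,0.6,75],"angular":[0,0,0.4],"fingers":0.0}
    - {"slide":[-14.7,0.6,95],"angular":[0,0,0.4],"fingers":0.0}
    - {"slide":[-14.7,0.6,108],"angular":[0,0,0.4],"fingers":0.0}
    - {"slide":[-14.7,0.6,112],"angular":[0,0,0.4],"fingers":0.0}
    - {"slide":[-14.7,0.6,112],"angular":[0,0,0.4],"fingers":0.0}

```text
clock: 14.27
tcp_pos: [0.5061, 0.1158, 0.1004]
orientation: [-0.002, 0.065, 0.998, -0.0]
wrist_force: [0.0, 0.6, 0.3]
finger_gap: 0.0858
grip_force: 0.0
```

Emit:
jog_arm:
  moves:
    - {"slide":[0,0,0],"angular":[0,0,0],"fingers":0.3}
    - {"slide":[0,0,0],"angular":[0,0,0],"fingers":0.45}
    - {"slide":[0,0,0],"angular":[0,0,0],"fingers":0.55}
    - {"slide":[0,0,0],"angular":[0,0,0],"fingers":0.65}
    - {"slide":[0,0,0],"angular":[0,0,0],"fingers":0.75}
    - {"slide":[0,0,0],"angular":[0,0,0],"fingers":0.85}
    - {"slide":[0,0,0],"angular":[0,0,0],"fingers":0.9}
    - {"slide":[0,0,0],"angular":[0,0,0],"fingers":0.9}
    - {"slide":[0,0,0],"angular":[0,0,0],"fingers":0.9}
  squeeze: 40

```text
clock: 15.02
tcp_pos: [0.5077, 0.1156, 0.1027]
orientation: [0.001, 0.065, 0.998, -0.0]
wrist_force: [-0.2, -2.2, 5.9]
finger_gap: 0.0234
grip_force: 46.7
```

```bash
python3 - <<'E'
from h import *
np.set_printoptions(precision=4,suppress=True)
d=cam('wrist'); save(d,'w8.png'); a=d['color'][130:350,180:390,::-1]; cv2.imwrite('pics/w8c.png',cv2.resize(a,None,fx=2.7,fy=2.7,interpolation=cv2.INTER_CUBIC))
s=get_state(); print(s['finger_gap'],s['grip_force'])
t=np.array(s['tcp_pos']); print([proj(d,np.append(t[:2],z)) for z in (.131,.06,.028)])
for r in tip_of('bushing',d)[:2]: print(round(r['p'],2),np.round(r['point'],1),atz(d,r['point'],.06))
goto([.505,.111,.102],82.6)
E
```

```text
0.02305335636725139 46.714500188827515
[array([285.9714, 312.3609]), array([285.2923, 242.5111]), array([285.1229, 225.0895])]
clock 15.1167 tcp [0.5077 0.1156 0.1027] slide [ 2.1 -5.   0.7] ang [-0.03  0.07 -0.05] j6 0.2 F [-0.6 -2.5  5.2]
```

View pics/w8c.png

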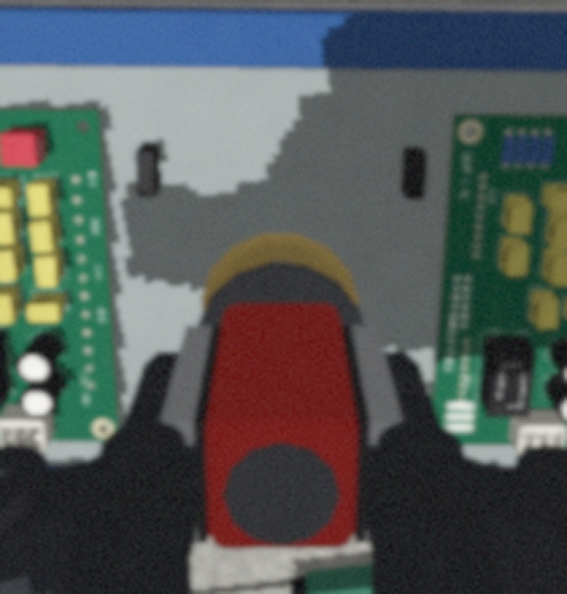

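The pin now stands upright in the bushing: its axis at column 284 matches the ring, and the handle top at (284,313) is where it should be. I slide left in small steps, watching for the drop.

Emit:
jog_arm:
  moves:
    - {"slide":[0,2,0],"angular":[0,0,0],"fingers":0.9}
    - {"slide":[0,4,0],"angular":[0,0,0],"fingers":0.9}
    - {"slide":[0,6,0],"angular":[0,0,0],"fingers":0.9}
    - {"slide":[0,6,0],"angular":[0,0,0],"fingers":0.9}
  squeeze: 60

```text
clock: 15.45
tcp_pos: [0.5085, 0.1212, 0.1027]
orientation: [0.001, 0.065, 0.998, -0.001]
wrist_force: [0.2, -4.4, 5.5]
finger_gap: 0.023
grip_force: 59.0
```

Emit:
jog_arm:
  moves:
    - {"slide":[0,2,0.3],"angular":[0,0,0],"fingers":0.9}
    - {"slide":[0,4,0.3],"angular":[0,0,0],"fingers":0.9}
    - {"slide":[0,6,0.3],"angular":[0,0,0],"fingers":0.9}
    - {"slide":[0,6,0.3],"angular":[0,0,0],"fingers":0.9}

```text
clock: 15.78
tcp_pos: [0.5094, 0.1268, 0.1027]
orientation: [0.001, 0.065, 0.998, -0.001]
wrist_force: [-1.4, -5.4, 7.9]
finger_gap: 0.0232
grip_force: 59.2
```

Emit:
jog_arm:
  moves:
    - {"slide":[0,2,0],"angular":[0,0,0],"fingers":0.9}
    - {"slide":[0,4,0],"angular":[0,0,0],"fingers":0.9}
    - {"slide":[0,5,0],"angular":[0,0,0],"fingers":0.9}
    - {"slide":[0,5,0],"angular":[0,0,0],"fingers":0.9}

```text
clock: 16.12
tcp_pos: [0.51, 0.1315, 0.1026]
orientation: [0.001, 0.065, 0.998, -0.002]
wrist_force: [-1.1, -6.4, 9.1]
finger_gap: 0.0235
grip_force: 59.3
```

Emit:
jog_arm:
  moves:
    - {"slide":[0,2,0],"angular":[0,0,0],"fingers":0.9}
    - {"slide":[0,4,0],"angular":[0,0,0],"fingers":0.9}
    - {"slide":[0,5,0],"angular":[0,0,0],"fingers":0.9}
    - {"slide":[0,5,0],"angular":[0,0,0],"fingers":0.9}

```text
clock: 16.45
tcp_pos: [0.5107, 0.1365, 0.1027]
orientation: [0.001, 0.065, 0.998, -0.002]
wrist_force: [-0.6, -6.4, 8.1]
finger_gap: 0.0232
grip_force: 59.3
```

Emit:
jog_arm:
  moves:
    - {"slide":[0,2,0],"angular":[0,0,0],"fingers":0.9}
    - {"slide":[0,4,0],"angular":[0,0,0],"fingers":0.9}
    - {"slide":[0,5,0],"angular":[0,0,0],"fingers":0.9}
    - {"slide":[0,5,0],"angular":[0,0,0],"fingers":0.9}

```text
clock: 16.78
tcp_pos: [0.5114, 0.1415, 0.1027]
orientation: [0.001, 0.065, 0.998, -0.001]
wrist_force: [-1.9, -6.1, 8.6]
finger_gap: 0.0234
grip_force: 59.3
```

Emit:
jog_arm:
  moves:
    - {"slide":[0,2,0],"angular":[0,0,0],"fingers":0.9}
    - {"slide":[0,4,0],"angular":[0,0,0],"fingers":0.9}
    - {"slide":[0,5,0],"angular":[0,0,0],"fingers":0.9}
    - {"slide":[0,5,0],"angular":[0,0,0],"fingers":0.9}

```text
clock: 17.12
tcp_pos: [0.5121, 0.1468, 0.1025]
orientation: [0.001, 0.065, 0.998, -0.001]
wrist_force: [-1.4, -5.0, 6.2]
finger_gap: 0.0232
grip_force: 59.1
```

Emit:
jog_arm:
  moves:
    - {"slide":[0,2,0.2],"angular":[0,0,0],"fingers":0.9}
    - {"slide":[0,4,0.2],"angular":[0,0,0],"fingers":0.9}
    - {"slide":[0,5,0.2],"angular":[0,0,0],"fingers":0.9}
    - {"slide":[0,5,0.2],"angular":[0,0,0],"fingers":0.9}

```text
clock: 17.45
tcp_pos: [0.5123, 0.153, 0.1014]
orientation: [0.0, 0.065, 0.998, 0.0]
wrist_force: [1.2, -0.9, -1.3]
finger_gap: 0.0235
grip_force: 58.7
```

Emit:
jog_arm:
  moves:
    - {"slide":[0,2,0],"angular":[0,0,0],"fingers":0.9}
    - {"slide":[0,4,0],"angular":[0,0,0],"fingers":0.9}
    - {"slide":[0,5,0],"angular":[0,0,0],"fingers":0.9}
    - {"slide":[0,5,0],"angular":[0,0,0],"fingers":0.9}

```text
clock: 17.78
tcp_pos: [0.5129, 0.158, 0.1014]
orientation: [0.0, 0.065, 0.998, 0.0]
wrist_force: [3.1, -0.0, -1.3]
finger_gap: 0.0234
grip_force: 58.8
```

The vertical force vanished with the tip about 1.2 mm lower, so the pin is over the hole. It entered at y≈0.148, which puts the hole centre near y≈0.154. I back up a little and press down gently.

Emit:
jog_arm:
  moves:
    - {"slide":[0,-2,0],"angular":[0,0,0],"fingers":0.9}
    - {"slide":[0,-4,0],"angular":[0,0,0],"fingers":0.9}
    - {"slide":[0,-4,1],"angular":[0,0,0],"fingers":0.9}
    - {"slide":[0,-4,2],"angular":[0,0,0],"fingers":0.9}
    - {"slide":[0,-4,3],"angular":[0,0,0],"fingers":0.9}
    - {"slide":[0,-4,3],"angular":[0,0,0],"fingers":0.9}

```text
clock: 18.28
tcp_pos: [0.5121, 0.1537, 0.0984]
orientation: [-0.0, 0.065, 0.998, 0.0]
wrist_force: [0.8, 0.5, -1.7]
finger_gap: 0.0233
grip_force: 59.0
```

Emit:
jog_arm:
  moves:
    - {"slide":[0,0,1],"angular":[0,0,0],"fingers":0.9}
    - {"slide":[0,0,2],"angular":[0,0,0],"fingers":0.9}
    - {"slide":[0,0,3],"angular":[0,0,0],"fingers":0.9}
    - {"slide":[0,0,4],"angular":[0,0,0],"fingers":0.9}
    - {"slide":[0,0,4],"angular":[0,0,0],"fingers":0.9}

```text
clock: 18.7
tcp_pos: [0.5121, 0.1537, 0.0943]
orientation: [-0.0, 0.065, 0.998, 0.0]
wrist_force: [1.4, 0.7, -1.6]
finger_gap: 0.0233
grip_force: 58.9
```

Emit:
jog_arm:
  moves:
    - {"slide":[0,0,1],"angular":[0,0,0],"fingers":0.9}
    - {"slide":[0,0,2],"angular":[0,0,0],"fingers":0.9}
    - {"slide":[0,0,3],"angular":[0,0,0],"fingers":0.9}
    - {"slide":[0,0,3],"angular":[0,0,0],"fingers":0.9}

```text
clock: 19.03
tcp_pos: [0.5121, 0.1536, 0.0913]
orientation: [-0.0, 0.065, 0.998, 0.0]
wrist_force: [1.1, 0.6, -1.3]
finger_gap: 0.0233
grip_force: 58.9
```

Emit:
jog_arm:
  moves:
    - {"slide":[0,0,1.5],"angular":[0,0,0],"fingers":0.9}
    - {"slide":[0,0,3],"angular":[0,0,0],"fingers":0.9}
    - {"slide":[0,0,4.5],"angular":[0,0,0],"fingers":0.9}
    - {"slide":[0,0,6],"angular":[0,0,0],"fingers":0.9}
    - {"slide":[0,0,6],"angular":[0,0,0],"fingers":0.9}

```text
clock: 19.45
tcp_pos: [0.5122, 0.1537, 0.0853]
orientation: [-0.0, 0.065, 0.998, 0.0]
wrist_force: [0.9, 0.1, -1.6]
finger_gap: 0.0235
grip_force: 58.9
```

Emit:
jog_arm:
  moves:
    - {"slide":[0,0,0.5],"angular":[0,0,0],"fingers":0.9}
    - {"slide":[0,0,1],"angular":[0,0,0],"fingers":0.9}
    - {"slide":[0,0,1],"angular":[0,0,0],"fingers":0.9}

```text
clock: 19.7
tcp_pos: [0.5122, 0.1537, 0.0849]
orientation: [0.0, 0.065, 0.998, 0.0]
wrist_force: [0.4, 0.1, 2.0]
finger_gap: 0.0235
grip_force: 59.5
```

The collar is seated at TCP z=0.0849, as predicted. I release part-way and retreat.

Emit:
jog_arm:
  moves:
    - {"slide":[0,0,0],"angular":[0,0,0],"fingers":0.65}
    - {"slide":[0,0,0],"angular":[0,0,0],"fingers":0.55}
    - {"slide":[0,0,0],"angular":[0,0,0],"fingers":0.5}
    - {"slide":[0,0,0],"angular":[0,0,0],"fingers":0.5}
    - {"slide":[0,0,-10],"angular":[0,0,0],"fingers":0.5}
    - {"slide":[0,0,-30],"angular":[0,0,0],"fingers":0.5}
    - {"slide":[0,0,-60],"angular":[0,0,0],"fingers":0.5}
    - {"slide":[0,0,-90],"angular":[0,0,0],"fingers":0.5}
    - {"slide":[10,0,-110],"angular":[0,0,0],"fingers":0.5}
    - {"slide":[20,0,-110],"angular":[0,0,0],"fingers":0.5}

```text
clock: 20.53
tcp_pos: [0.4952, 0.1566, 0.2]
orientation: [0.004, 0.065, 0.998, 0.001]
wrist_force: [0.9, 0.0, 0.6]
finger_gap: 0.0427
grip_force: 0.0
```

```bash
python3 - <<'E'
from h import *
np.set_printoptions(precision=4,suppress=True)
d=cam('wrist'); a=d['color'][60:300,160:420,::-1]; cv2.imwrite('pics/w9c.png',cv2.resize(a,None,fx=2.5,fy=2.5,interpolation=cv2.INTER_CUBIC))
for n,z in [('bushing',.06),('pin_grip',.089)]:
    for r in tip_of(n,d)[:2]: print(n,round(r['p'],2),np.round(r['point'],1),atz(d,r['point'],z))
print([proj(d,(.5122,.1537,z))for z in (.113,.06)])
E
```

```text
pin_grip 0.58 [283.5 225.9] [0.5102 0.1537 0.089 ]
[array([283.9195, 238.9659]), array([283.7854, 217.1449])]
```

View pics/w9c.png

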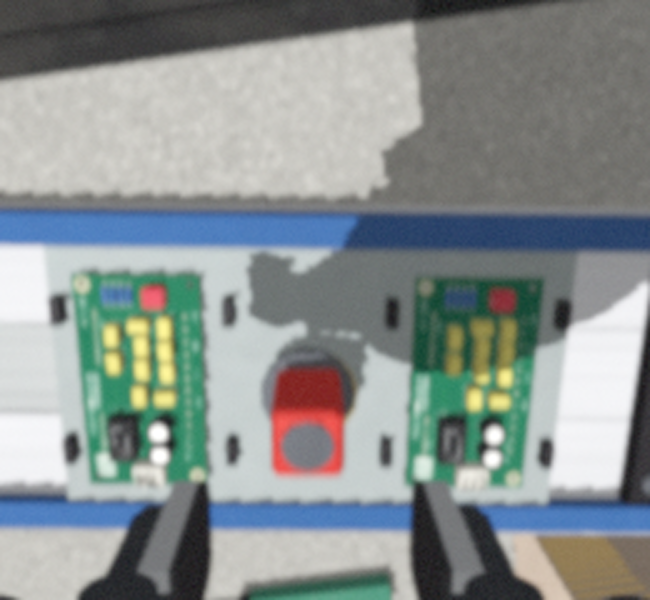

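The pin is upright, with its handle top at (283,238) as predicted. The collar covers the bushing, so it is fully home, and the gripper is clear. Handing in.

```bash
python3 -c "
from workcell import *
print(hand_in())"
```

```text
the job is handed in; nothing more can be done
None
```

The locating pin is in the index hole, upright with its collar down on the bushing and the gripper clear; I handed the job in at about 21 s, with no verdict returned, and the only trouble was an 11° swivel of the pin mid-slide that I fixed by regripping.

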